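Pack the closed samples into the carrier

TASK

Put the two closed tins and the two closed card boxes into the wooden carrier, each standing upright on the tray floor in the cut-out of its own shape and size (round for tins, rectangular for boxes, small in small, large in large). Leave the open, empty tin and the open, empty box where they stand.

Things in the scene. Friction and masses are not known exactly. Their poses are not given: they have to be found in the camera images.
- small_tin: Small closed sample tin: upright bare-metal cylinder with a lid, 34 mm diameter, 58 mm tall, 50 to 100 g. Origin: centre of the underside, z up.
- large_tin: Large closed sample tin: upright bare-metal cylinder with a lid, 56 mm diameter, 70 mm tall, 175 to 350 g. Origin: centre of the underside, z up.
- small_box: Small closed card sample box with a cream lid: 28 (its x) x 38 (its y) mm, 54 mm tall, rigid, 40 to 85 g. Origin: centre of the underside, z up.
- large_box: Large closed card sample box with a cream lid: 40 (its x) x 56 (its y) mm, 58 mm tall, rigid, 100 to 200 g. Origin: centre of the underside, z up.
- empty_tin: Look-alike: open, empty tin without lid, 56 mm diameter, 70 mm tall, one sees into it from above. Stays where it is. Origin: centre of the underside, z up.
- empty_box: Look-alike: open, empty card box without lid, 40 (its x) x 56 (its y) mm, 58 mm tall, one sees into it from above. Stays where it is. Origin: centre of the underside, z up.
- well_small_round: Fixed plywood board, 90 (x) x 85 (y) x 14 mm high, with one small round cut-out through its middle, 52 mm in diameter, for the small tin. Four such boards, in varying order, lie in a row 86 mm apart along y in a fixed wooden tray (108 x 360 mm, rim 22 mm above the bench). Origin: centre of the cut-out, on the tray floor where the sample stands, 14 mm below the board's top; z up, y along the tray.
- well_large_round: Fixed plywood board, 90 (x) x 85 (y) x 14 mm high, with one large round cut-out through its middle, 74 mm in diameter, for the large tin. Four such boards, in varying order, lie in a row 86 mm apart along y in a fixed wooden tray (108 x 360 mm, rim 22 mm above the bench). Origin: centre of the cut-out, on the tray floor where the sample stands, 14 mm below the board's top; z up, y along the tray.
- well_small_rect: Fixed plywood board, 90 (x) x 85 (y) x 14 mm high, with one small rectangular cut-out through its middle, 46 (x) x 56 (y) mm, for the small card box, whose long side lies along y. Four such boards, in varying order, lie in a row 86 mm apart along y in a fixed wooden tray (108 x 360 mm, rim 22 mm above the bench). Origin: centre of the cut-out, on the tray floor where the sample stands, 14 mm below the board's top; z up, y along the tray.
- well_large_rect: Fixed plywood board, 90 (x) x 85 (y) x 14 mm high, with one large rectangular cut-out through its middle, 58 (x) x 74 (y) mm, for the large card box, whose long side lies along y. Four such boards, in varying order, lie in a row 86 mm apart along y in a fixed wooden tray (108 x 360 mm, rim 22 mm above the bench). Origin: centre of the cut-out, on the tray floor where the sample stands, 14 mm below the board's top; z up, y along the tray.
Things that resemble listed ones, but are neither listed nor needed, are in the scene too. Leave any pink look-alike of the large_box alone.

How it is judged:
At the end, for the whole second after the job is handed in: Each of the four closed samples stands in its own cut-out: centre within 15 mm of the cut-out's centre, underside within 5 mm of the tray floor, within 0.15 rad of upright, at rest. The open tin and the open box are upright and within 30 mm of where they were (horizontal distance between small_tin and well_small_round below 0.015 m and z of small_tin in the frame of well_small_round below 0.005 m and angle between each of small_tin, large_tin, small_box, large_box, empty_tin, empty_box's own z axis and vertical below 0.15 rad and linear speed of each of small_tin, large_tin, small_box, large_box below 0.02 m/s and horizontal distance between large_tin and well_large_round below 0.015 m and z of large_tin in the frame of well_large_round below 0.005 m and horizontal distance between small_box and well_small_rect below 0.015 m and z of small_box in the frame of well_small_rect below 0.005 m and horizontal distance between large_box and well_large_rect below 0.015 m and z of large_box in the frame of well_large_rect below 0.005 m and distance of each of empty_tin, empty_box from where it was at the start of the episode below 0.03 m); the robot touches nothing.
It fails at once if an open, empty container is taken away or pushed more than 50 mm from its place (distance of any of empty_tin, empty_box from where it was at the start of the episode above 0.05 m).
It also fails if it takes over 99 s, if anything falls off the work surface, if the arm or the gripper's body presses on something with over 40 N, if the wrist force passes 120 N, or if a joint passes its speed limit or range.

ROBOT

A 7-joint arm with a two-finger parallel gripper is mounted at the origin on the work surface. World frame = base frame: x ahead of the robot, y to its left, z up, the work surface at z = 0. Lengths are in m, angles in rad, forces in N, time in s.
With the tool pointing down it reaches from about 0.425 to 0.925 m from the base axis. Payload 6.8 kg.
Tool frame: the origin (TCP) lies at the very end of the fingers, on their centre line; the grasp point (between the pads) lies 19 mm behind it; z points along the fingers, y is the line along which they close (so a half turn about z gives the same grasp; the last joint's range is limited). The gripper opens to 85 mm and grips with 20 to 120 N. Pads are 22 mm wide; open, the fingers measure 114 mm over their backs; the gripper's body (76 mm by 85 mm) begins 54 mm behind the grasp point. The pads swing forward as they close: fully open they stand 13 mm farther back than shut.
Start: joints at [1.002, 0.477, 0.022, 1.555, -0.011, 1.109, -0.083], TCP at [0.3, -0.605, 0.231] pointing down, gripper open.
Joint ranges: [-2.96, 2.96], [-0.34, 2.1], [-1.41, 1.46], [0.24, 2.44], [-1.37, 4.51], [0.17, 1.92], [-2.96, 2.96]. Speed limits (rad/s): [2.39, 2.39, 3.14, 3.14, 3.14, 3.14, 3.14].

INTERFACE

Orientations are given as a unit quaternion [w, x, y, z].
In Python, from station import bot gives the robot as it stands.
- The arm moves only by the tool apply_moves, never from a script. Its argument "deltas" is a list of rows, each a list of 3 entries, a list of its own where there are three numbers: the closure, from 0 (fully open) to 1 (shut), then the shift along the tool's x, y, z in units of 0.2 m (1.0 is 0.2 m), then the turn about the tool's z in units of 2 pi rad (1.0 is 2 pi rad). A call has 1 to 12 rows; each row is the pose to reach, as a shift and turn from the pose commanded when the call began, along the tool's axes at that moment, turning the shorter way round; what a row does not reach only later rows make up. A row lasts 1/10 s, in which the tool goes at most 50 mm and 8.59 degrees, less where a joint would pass 70% of its speed; a pose out of reach is approached as far as the arm can. A call with a number of a shift or a turn outside -1 to 1 is refused whole. A call with a gripper value outside its range is refused whole. The fingers move at their own pace and stop on an object; "squeeze" is the grip in N (left out, the last holds). Time passes only in rows, so rows that repeat a pose let the fingers close. It gives the time, the measured TCP pose, the force, the opening and the grip force at its end, in the units of the state.
- bot.get_obs(): the state, without advancing time (a new reading comes with each control period).
- bot.read_camera(name): name is "side" or "top" or "wrist"; returns a dict with "color" (480x640x3 uint8, red, green, blue), "intrinsics" (3x3 intrinsics, pixels), "pose" (4x4, takes a point from camera to world coordinates); the wrist camera has in their place "hand_eye" (4x4, takes a point from camera to tool coordinates, whose origin is the TCP and whose axes are the flange's). Camera axes: x right, y down, z forward; pixel columns grow to the right and rows downward; lengths in m; the calibration is good to about 2 mm. A picture is of the moment at which its call begins: read the wrist's pose just before it. There is no depth.
- bot.hand_in(): hands the job in; it is judged then, once.
Trained networks look in a picture, given as the dict that the camera call returned (one of the last four; its "shot" number tells which), for a name from the list of things; names that differ only in an ending like _2 or _b are one class to them, and where a whole thing is asked for, a point or a joint stands for the part that bears it (a point fixed in the world has none). Each returns a list of dicts, best first, with "confidence" (0 to 1); they miss things now and then, are a little off and sometimes report something else, mostly with a low value. They report only what shows in the picture. A call takes as long as a camera call. They do not tell look-alikes from the thing itself.
- bot.look_for(picture, target): "point" ([x, y, z] in m, in world coordinates, good to about 4 mm: the middle of the surface that is visible of it).
The state is a dict: "t": time; "q": joint angles; "joint_vel": joint speeds; "joint_torque": joint torques, N m; "eef_pos": TCP position; "tool_rot": TCP orientation; "contact_force": force on the tool from outside, world axes, zero at the start; "torque": the same for the moment, N m; "gripper_width": opening from 0.0 (shut) to 1.0 (fully open); "grasp_force": force on a finger pad.
Only numpy, scipy, OpenCV 4.12 (cv2) and the standard library are available. Lean on these libraries where they do the work, as an engineer would, in place of code of your own. Each camera call takes 0.05 s, during which the arm holds its last target. There are 200 camera calls.

## Working session

There is one attempt and no reset: what is moved stays moved. The work goes in short steps, Python scripts to look and compute and a tool call to move; the robot and the scene stay as the last step left them, time stands still between calls to the robot, and variables do not carry over. Pictures are saved under pics/ and viewed, at most 14 in all, crops included, and the job is handed in when it is done.

Besides the shell and the picture viewer there is one more tool, called after ">>>" by a JSON object that holds its "method" and its "body". apply_moves: Moves the arm, as the interface text tells. Its arguments: {"type":"object","properties":{"deltas":{"type":"array","items":{"type":"array"}},"squeeze":{"type":"number"}},"required":["deltas"]}

```bash
mkdir -p pics; ls; python3 - <<'E'
from station import bot
import cv2
o=bot.get_obs();print({k:o[k] for k in("t","eef_pos","tool_rot","gripper_width")})
for c in("top","side"):
    p=bot.read_camera(c);cv2.imwrite(f"pics/{c}0.png",p["color"][:,:,::-1])
    print(c,p["intrinsics"],p["pose"])
    for n in["small_tin","large_tin","small_box","large_box","empty_tin","empty_box","well_small_round","well_large_round","well_small_rect","well_large_rect"]:
        print(n,[(x["point"],round(x["confidence"],2)) for x in bot.look_for(p,n)])
E
```

```text
pics
{'t': 0.0, 'eef_pos': array([ 0.29983811, -0.60407633,  0.23032247]), 'tool_rot': array([-8.77022596e-04,  9.73577997e-01,  2.28352877e-01, -2.78131923e-04]), 'gripper_width': 0.9977018773931009}
top [[456.33827405   0.         322.1181883 ]
 [  0.         456.33827405 245.32904599]
 [  0.           0.           1.        ]] [[-2.63156185e-02 -9.93850874e-01  1.07554309e-01  4.46584807e-01]
 [-9.99653633e-01  2.61285327e-02 -3.14853621e-03 -1.36604745e-02]
 [ 3.18939184e-04 -1.07599911e-01 -9.94194225e-01  8.86181615e-01]
 [ 0.00000000e+00  0.00000000e+00  0.00000000e+00  1.00000000e+00]]
small_tin []
large_tin [([0.6363, 0.2308, 0.0689], 0.76)]
small_box [([0.4695, 0.3528, 0.0486], 0.89), ([0.6386, 0.2292, 0.0638], 0.41)]
large_box [([0.6571, 0.0774, 0.0613], 0.62), ([0.4133, 0.1832, 0.0587], 0.6), ([0.5184, 0.1895, 0.0568], 0.59)]
empty_tin [([0.6554, -0.077, 0.0119], 0.77)]
empty_box [([0.6426, -0.231, 0.0295], 0.81)]
well_small_round [([0.4987, -0.2019, 0.0196], 0.83)]
well_large_round []
well_small_rect [([0.481, -0.0288, 0.0197], 0.75)]
well_large_rect [([0.4825, 0.0575, 0
[... 231 characters left out ...]
]
 [-0.45832368  0.47836506 -0.74907027  0.84035781]
 [ 0.00704242 -0.84082115 -0.54126721  0.64707905]
 [ 0.          0.          0.          1.        ]]
small_tin [([0.4543, -0.3458, 0.0362], 0.82)]
large_tin [([0.6335, 0.253, 0.0553], 0.93)]
small_box [([0.4675, 0.3682, 0.0474], 0.97)]
large_box [([0.6482, 0.0943, 0.0446], 0.97), ([0.515, 0.2002, 0.0474], 0.67), ([0.4105, 0.2083, 0.0519], 0.63)]
empty_tin [([0.6336, -0.0542, 0.0508], 0.62)]
empty_box [([0.6263, -0.1957, 0.0391], 0.81)]
well_small_round [([0.4963, -0.2099, 0.021], 0.82)]
well_large_round [([0.4944, -0.1347, 0.0203], 0.95)]
well_small_rect [([0.4854, -0.034, 0.0276], 0.83)]
well_large_rect [([0.487, 0.0524, 0.0238], 0.83)]
```

View pics/top0.png

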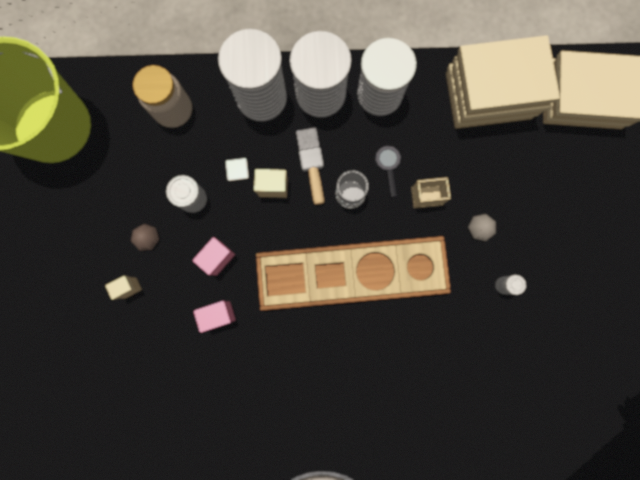

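View pics/side0.png

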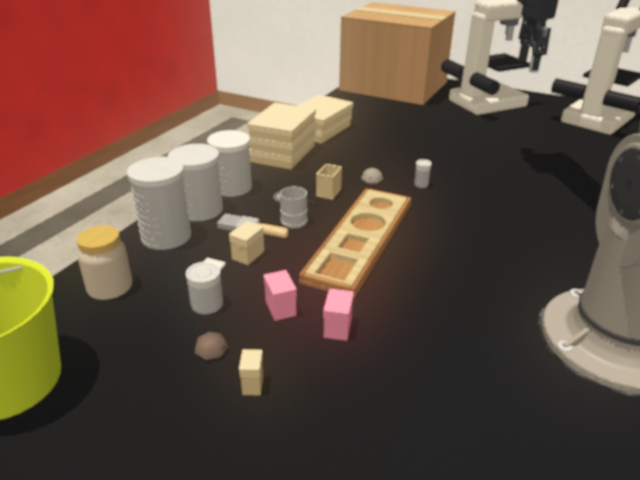

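The top view shows the tray with its wells in this order, left to right: large rect (285,280), small rect (330,275), large round (376,271), small round (420,267).

Candidates for each sample:
- **Large box:** cream lid at (270,182). The pinks at (213,257) and (214,316) and the open box at (431,192) are look-alikes.
- **Small box:** (122,288). The flat card at (237,169) is not it.
- **Large tin:** closed at (186,193). The open one is at (352,190), and the big jars are at (250..388, 75).
- **Small tin:** (515,285).

Next come the close crop and the measurements.

```bash
cat > h.py <<'E'
import numpy as np,cv2
from station import bot
def ray(p,uv,z,T=None):
    T=p["pose"] if T is None else T
    d=T[:3,:3]@np.linalg.inv(p["intrinsics"])@np.array([*uv,1.]);c=T[:3,3]
    return (c+d*(z-c[2])/d[2])
def R(q):
    from scipy.spatial.transform import Rotation as r
    return r.from_quat([q[1],q[2],q[3],q[0]]).as_matrix()
def to(x,y,z,closeyaw=None):
    "units (dx,dy,dz,turn) from present pose to world target; closeyaw in deg = world direction of finger closing"
    o=bot.get_obs();M=R(o["tool_rot"]);s=M.T@(np.array([x,y,z])-o["eef_pos"])/.2
    t=0
    if closeyaw is not None:
        cur=np.degrees(np.arctan2(M[1,1],M[0,1]));t=-((closeyaw-cur+90)%180-90)/360
    return np.round(s,3).tolist(),round(t,4)
E
python3 - <<'E'
from h import *
p=bot.read_camera("top");im=p["color"];T=[]
for n,u,v,h in[("small_tin",515,285,.058),("large_tin",183,188,.07),("small_box",120,287,.054),("large_box",270,181,.058)]:
    c=im[v-24:v+24,u-24:u+24].copy();k=cv2.resize(c,(384,288),interpolation=3) if 0 else cv2.resize(c,(300,300),interpolation=cv2.INTER_CUBIC)
    # top-face mask, flood from centre
    m=np.zeros((50,50),np.uint8);cc=c.copy()
    cv2.floodFill(cc,m,(24,24),(0,0,0),(22,)*3,(22,)*3,4|cv2.FLOODFILL_FIXED_RANGE|cv2.FLOODFILL_MASK_ONLY|(255<<8))
    m=cv2.morphologyEx(m[1:-1,1:-1],cv2.MORPH_CLOSE,np.ones((3,3)))
    cn=max(cv2.findContours(m,0,1)[0],key=len);q=cv2.boxPoints(cv2.minAreaRect(cn))+[u-24,v-24]
    w=np.array([ray(p,a,h) for a in q]);e=np.diff(w[:3],axis=0)
    print(n,w.mean(0).round(4),[(round(np.linalg.norm(a[:2])*1e3),round(np.degrees(np.arctan2(a[1],a[0])))) for a in e])
    cv2.drawContours(k,[((q-[u-24,v-24])*300/48+3).astype(int)],0,(255,0,0),1);T.append(k)
cv2.imwrite("pics/crop.png",np.vstack([np.hstack(T[:2]),np.hstack(T[2:])])[:,:,::-1])
for u,v in[(257,253),(445,238),(261,309),(450,293)]: print("tray",ray(p,(u,v),.022))
for u,v in[(285,280),(330.5,275.5),(375.5,271.5),(420.5,267)]: print("well",ray(p,(u,v),.019))
E
```

```text
small_tin [ 0.4558 -0.3641  0.058 ] [(27, -92), (31, 176)]
large_tin [0.6421 0.2364 0.07  ] [(51, -92), (50, -180)]
small_box [0.4701 0.3566 0.054 ] [(36, -64), (25, -153)]
large_box [0.6605 0.0781 0.058 ] [(38, -4), (52, -95)]
tray [0.52866335 0.10775152 0.022     ]
tray [ 0.54797394 -0.25117827  0.022     ]
tray [0.4229614 0.101406  0.022    ]
tray [ 0.44345424 -0.25482333  0.022     ]
well [0.47615906 0.05567601 0.019     ]
well [ 0.48240668 -0.03079294  0.019     ]
well [ 0.48774397 -0.11646424  0.019     ]
well [ 0.49404219 -0.20234975  0.019     ]
```

View pics/crop.png

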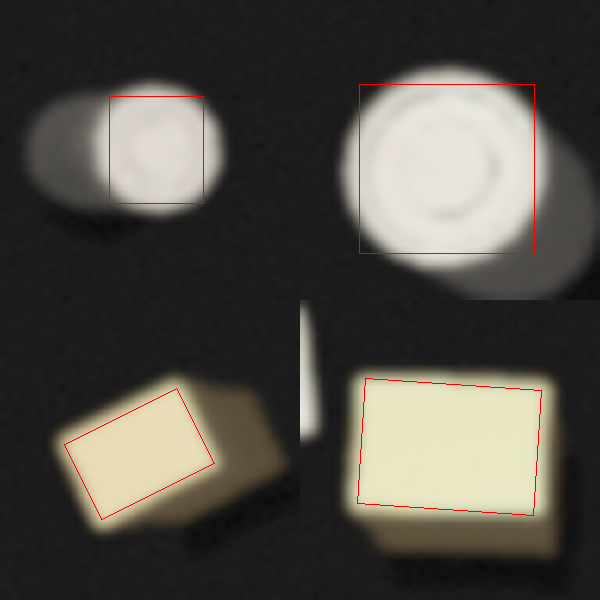

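The crop confirms all four picks: closed tins with lids, and cream-lidded boxes. The heights and sizes fit, and the wells are 86 mm apart with the tray's short axis at +4°. I'll start with the small tin.

```bash
python3 -c "
from h import *
print(to(.4558,-.3641,.13,4))"
```

```text
([1.232, -0.731, 0.507], np.float64(-0.1878))
```

>>> {"method": "apply_moves", "body": {"deltas": [[0, [0.25, -0.15, 0.05], -0.024], [0, [0.45, -0.27, 0.1], -0.048], [0, [0.65, -0.39, 0.2], -0.072], [0, [0.8, -0.5, 0.3], -0.095], [0, [0.9, -0.6, 0.35], -0.119], [0, [1, -0.731, 0.4], -0.143], [0, [1, -0.731, 0.4], -0.167], [0, [1, -0.731, 0.4], -0.188], [0, [1, -0.731, 0.4], -0.188]]}}

```text
t: 2.05
eef_pos: [0.4144, -0.3847, 0.1514]
tool_rot: [0.0, 0.681, 0.732, 0.0]
contact_force: [0.5, -0.5, 0.1]
gripper_width: 0.998
grasp_force: 0.0
```

```bash
python3 -c "
from h import *
print(bot.get_obs()['eef_pos'],bot.get_obs()['t'],to(.4558,-.3641,.13,4))
p=bot.read_camera('wrist');print(p['hand_eye'])
cv2.imwrite('pics/w1.png',p['color'][:,:,::-1])
print(bot.look_for(p,'small_tin'))
print(to(.4558,-.3641,.025,4))"
```

```text
[ 0.41438762 -0.3846622   0.15138243] 2.05 ([0.088, 0.214, 0.107], np.float64(0.0004))
[[ 3.41330125e-04 -9.63729696e-01 -2.66880042e-01  6.72006689e-02]
 [ 9.99999908e-01  2.59824502e-04  3.40713022e-04 -5.72685314e-04]
 [-2.59013283e-04 -2.66880133e-01  9.63729696e-01 -1.42860588e-01]
 [ 0.00000000e+00  0.00000000e+00  0.00000000e+00  1.00000000e+00]]
[{'point': [0.4536, -0.361, 0.0576], 'confidence': 0.86}]
([0.091, 0.214, 0.632], np.float64(-0.0005))
```

View pics/w1.png

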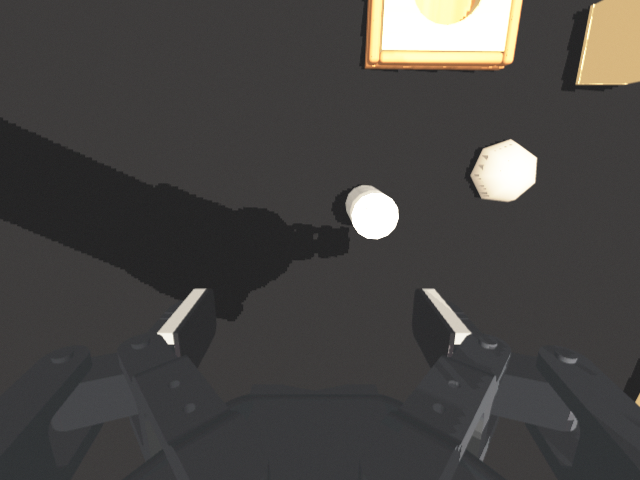

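The wrist view has the tin at (375,215), with the stone at (505,170) clear of the fingers. I take the tin at (0.455, -0.3625).

>>> {"method": "apply_moves", "body": {"deltas": [[0, [0.098, 0.21, 0.1], 0], [0, [0.098, 0.21, 0.3], 0], [0, [0.098, 0.21, 0.45], 0], [0, [0.098, 0.21, 0.56], 0], [0, [0.098, 0.21, 0.632], 0], [0, [0.098, 0.21, 0.632], 0], [0.6, [0.098, 0.21, 0.632], 0], [0.7, [0.098, 0.21, 0.632], 0], [0.7, [0.098, 0.21, 0.632], 0], [0.7, [0.098, 0.21, 0.632], 0], [0.7, [0.098, 0.21, 0.632], 0], [0.7, [0.098, 0.21, 0.632], 0]], "squeeze": 30}}

```text
t: 3.35
eef_pos: [0.4554, -0.3627, 0.0261]
tool_rot: [0.001, 0.682, 0.732, 0.0]
contact_force: [-1.5, 0.5, 6.0]
gripper_width: 0.386
grasp_force: 29.6
```

```bash
python3 -c "
from h import *
o=bot.get_obs();print(o['eef_pos'],o['gripper_width'],o['grasp_force'])
print(to(.494,-.2023,.1,4),to(.494,-.2023,.03,4))"
```

```text
[ 0.45541811 -0.36271934  0.02610319] 0.3857717507449703 29.562134742736816
([0.786, 0.25, -0.37], np.float64(0.0002)) ([0.786, 0.249, -0.02], np.float64(0.0002))
```

>>> {"method": "apply_moves", "body": {"deltas": [[0.7, [0, 0, -0.2], 0], [0.7, [0.05, 0.02, -0.4], 0], [0.7, [0.3, 0.09, -0.4], 0], [0.7, [0.52, 0.17, -0.4], 0], [0.7, [0.7, 0.22, -0.4], 0], [0.7, [0.786, 0.25, -0.38], 0], [0.7, [0.786, 0.25, -0.3], 0], [0.7, [0.786, 0.25, -0.3], 0]]}}

```text
t: 4.15
eef_pos: [0.4924, -0.2007, 0.0837]
tool_rot: [-0.001, 0.681, 0.732, -0.001]
contact_force: [-0.8, -0.2, -0.2]
gripper_width: 0.389
grasp_force: 30.1
```

```bash
python3 -c "
from h import *
o=bot.get_obs();print(o['eef_pos'],o['gripper_width'],o['grasp_force'])
for c in('side','wrist'):
  p=bot.read_camera(c)
  cv2.imwrite(f'pics/{c}2.png',p['color'][:,:,::-1])
  print(bot.look_for(p,'small_tin'),bot.look_for(p,'well_small_round'),bot.look_for(p,'well_large_round'))
"
```

```text
[ 0.49237594 -0.20071282  0.08373576] 0.3892720678155941 30.139887928962708
[{'point': [0.4889, -0.1875, 0.0925], 'confidence': 0.72}, {'point': [0.65, 0.0921, 0.043], 'confidence': 0.23}] [{'point': [0.4944, -0.2084, 0.0203], 'confidence': 0.58}] []
[{'point': [0.4936, -0.1972, 0.1174], 'confidence': 0.8}] [{'point': [0.4955, -0.1783, 0.0272], 'confidence': 0.73}] [{'point': [0.4845, -0.099, 0.019], 'confidence': 0.67}]
```

View pics/wrist2.png

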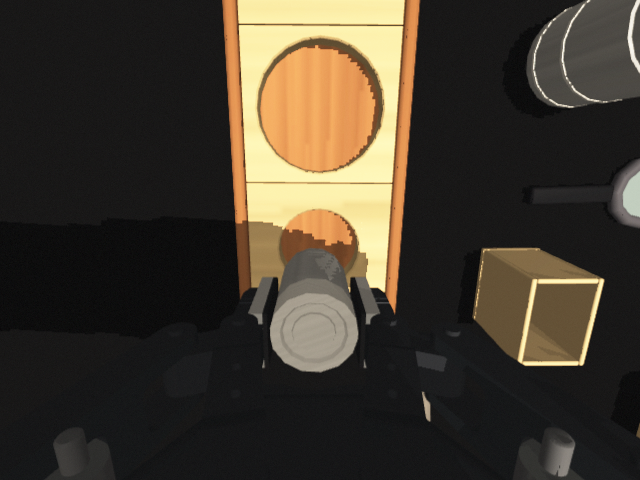

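The wrist view shows the tin held upright over the small round well, with the large round well's circle centred at about (320,105). I'll check that centre against the estimate.

```bash
cat >> h.py <<'E'
def wT(p):
    o=bot.get_obs();M=np.eye(4);M[:3,:3]=R(o["tool_rot"]);M[:3,3]=o["eef_pos"];return M@p["hand_eye"]
E
python3 -c "
from h import *
T=None;p=bot.read_camera('wrist');T=wT(p)
for uv in[(320.5,105),(319,183),(319,23)]:print(ray(p,uv,.019,T))
print(to(.494,-.2023,.0305,4))
"
```

```text
[ 0.49072887 -0.1121856   0.019     ]
[ 0.49327579 -0.1578191   0.019     ]
[ 0.48664996 -0.06978355  0.019     ]
([-0.0, 0.002, 0.274], np.float64(0.0001))
```

>>> {"method": "apply_moves", "body": {"deltas": [[0.7, [0.005, 0.003, 0.1], 0], [0.7, [0.005, 0.003, 0.18], 0], [0.7, [0.005, 0.003, 0.23], 0], [0.7, [0.005, 0.003, 0.255], 0], [0.7, [0.005, 0.003, 0.262], 0], [0.7, [0.005, 0.003, 0.262], 0], [0.7, [0.005, 0.003, 0.262], 0]]}}

```text
t: 5.3
eef_pos: [0.4936, -0.2008, 0.0335]
tool_rot: [-0.0, 0.682, 0.732, -0.0]
contact_force: [-4.4, 0.9, 8.8]
gripper_width: 0.389
grasp_force: 31.8
```

>>> {"method": "apply_moves", "body": {"deltas": [[0.4, [0, 0, 0], 0], [0.2, [0, 0, 0], 0], [0.1, [0, 0, 0], 0], [0.1, [0, 0, 0], 0], [0.1, [0, 0, -0.1], 0], [0, [0, 0, -0.3], 0], [0, [0, 0, -0.5], 0], [0, [0.2, 0, -0.6], 0], [0, [0.45, 0, -0.6], 0], [0, [0.7, 0, -0.6], 0], [0, [0.9, 0, -0.6], 0], [0, [0.9, 0, -0.6], 0]]}}

```text
t: 6.5
eef_pos: [0.4809, -0.0149, 0.153]
tool_rot: [-0.0, 0.678, 0.735, 0.001]
contact_force: [-0.2, 0.3, 0.4]
gripper_width: 1.001
grasp_force: 0.0
```

```bash
python3 -c "
from h import *
o=bot.get_obs();print(o['eef_pos'])
p=bot.read_camera('top');cv2.imwrite('pics/top3.png',p['color'][100:340,80:560,::-1])
print(bot.look_for(p,'small_tin'))
p=bot.read_camera('side');cv2.imwrite('pics/side3.png',p['color'][:,:,::-1])
print(bot.look_for(p,'small_tin'),bot.look_for(p,'well_small_round'))
print(to(.6605,.0781,.13,-4))
"
```

```text
[ 0.48094409 -0.01489507  0.15303769]
[{'point': [0.4936, -0.1942, 0.0651], 'confidence': 0.78}]
[{'point': [0.4885, -0.1882, 0.0451], 'confidence': 0.89}, {'point': [0.4864, 0.0523, 0.0217], 'confidence': 0.37}] [{'point': [0.488, 0.0501, 0.0221], 'confidence': 0.73}, {'point': [0.4849, -0.1933, 0.0222], 'confidence': 0.65}]
([0.442, 0.929, 0.111], np.float64(0.0221))
```

View pics/side3.png

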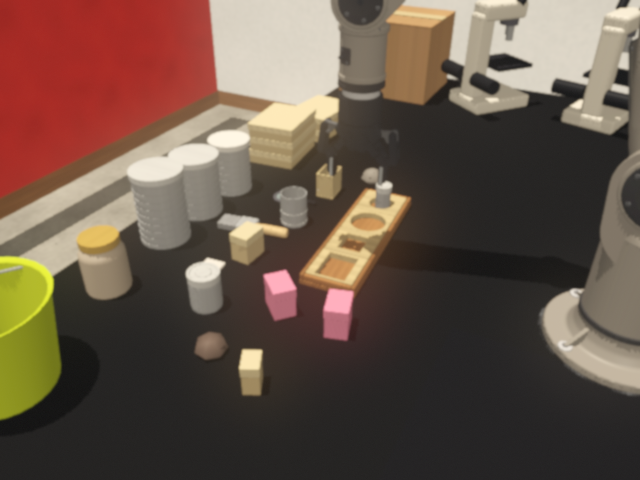

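The small tin stands in its well, at (383,193). Next is the large box.

>>> {"method": "apply_moves", "body": {"deltas": [[0, [0.09, 0.2, 0.02], 0.01], [0, [0.2, 0.42, 0.04], 0.022], [0, [0.3, 0.64, 0.06], 0.022], [0, [0.35, 0.78, 0.06], 0.022], [0, [0.35, 0.78, 0.06], 0.022], [0, [0.35, 0.78, 0.06], 0.022]]}}

```text
t: 7.35
eef_pos: [0.6317, 0.0582, 0.1396]
tool_rot: [-0.0, 0.731, 0.682, -0.001]
contact_force: [-0.5, -1.5, 0.0]
gripper_width: 1.002
grasp_force: 0.0
```

```bash
cat >> h.py <<'E'
def topface(p,n,h,T,seed=None,tol=25):
    "box/lid face in the wrist picture: centre in world, sides (mm, deg)"
    if seed is None:
        P=np.linalg.inv(T)@np.array([*bot.look_for(p,n)[0]["point"],1]);a=p["intrinsics"]@P[:3];seed=(int(a[0]/a[2]),int(a[1]/a[2]))
    im=cv2.GaussianBlur(p["color"],(3,3),0);m=np.zeros((482,642),np.uint8)
    cv2.floodFill(im,m,seed,(0,0,0),(tol,)*3,(tol,)*3,4|cv2.FLOODFILL_FIXED_RANGE|cv2.FLOODFILL_MASK_ONLY|(255<<8))
    c=max(cv2.findContours(cv2.morphologyEx(m[1:-1,1:-1],cv2.MORPH_CLOSE,np.ones((7,7))),0,1)[0],key=cv2.contourArea)
    w=np.array([ray(p,a[0],h,T)[:2]*1000 for a in c],np.float32);r=cv2.minAreaRect(w);q=cv2.boxPoints(r);e=np.diff(q[:3],axis=0)
    v=p["color"].copy();cv2.drawContours(v,[c],0,(255,0,0),1)
    return np.round(np.array(r[0])/1000,4),[(round(float(np.linalg.norm(a)),1),round(float(np.degrees(np.arctan2(a[1],a[0]))),1)) for a in e],seed,v
E
python3 -c "
from h import *
o=bot.get_obs();print(o['eef_pos'],o['t'])
p=bot.read_camera('wrist');T=wT(p);print(bot.look_for(p,'large_box'))
c,s,seed,v=topface(p,'large_box',.058,T);print(c,s,seed)
cv2.imwrite('pics/w4.png',v[:,:,::-1])
print(to(*c,.028,-4),to(.6605,.0781,.028,-4))
"
```

```text
[0.63172835 0.0582098  0.13962704] 7.35
[{'point': [0.4345, 0.1811, 0.0213], 'confidence': 0.75}, {'point': [0.66, 0.0811, 0.0602], 'confidence': 0.63}]
[0.4641 0.1785] [(39.5, -18.2), (42.1, 71.8)] (33, 84)
([0.545, -0.873, 0.562], np.float64(0.0001)) ([0.112, 0.141, 0.561], np.float64(0.0001))
```

View pics/w4.png

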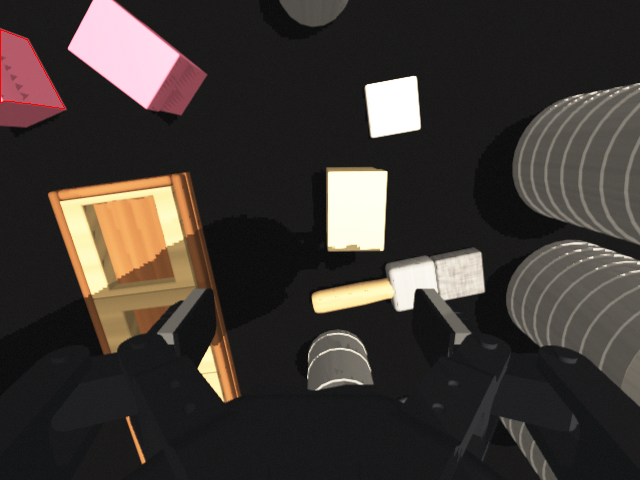

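The wrist view shows the cream box at (327..387, 170..250), aligned with the gripper. The contour had landed on the pink look-alike, so I'll re-seed it on the cream box.

```bash
python3 -c "
from h import *
p=bot.read_camera('wrist');T=wT(p)
c,s,seed,v=topface(p,'large_box',.058,T,(355,210),35);print(c,s)
print(to(*c,.028,-4))
"
```

```text
[0.6624 0.0794] [(38.4, -3.3), (54.4, 86.7)]
([0.118, 0.15, 0.563], np.float64(0.0002))
```

>>> {"method": "apply_moves", "body": {"deltas": [[0, [0.115, 0.147, 0.1], 0], [0, [0.115, 0.147, 0.3], 0], [0, [0.115, 0.147, 0.44], 0], [0, [0.115, 0.147, 0.53], 0], [0, [0.115, 0.147, 0.562], 0], [0, [0.115, 0.147, 0.562], 0], [0.5, [0.115, 0.147, 0.562], 0], [0.6, [0.115, 0.147, 0.562], 0], [0.6, [0.115, 0.147, 0.562], 0], [0.6, [0.115, 0.147, 0.562], 0], [0.6, [0.115, 0.147, 0.562], 0], [0.6, [0.115, 0.147, 0.562], 0]], "squeeze": 45}}

```text
t: 8.75
eef_pos: [0.6637, 0.0808, 0.0294]
tool_rot: [0.001, 0.73, 0.683, 0.001]
contact_force: [-0.1, -0.6, 6.2]
gripper_width: 0.459
grasp_force: 46.9
```

```bash
python3 -c "
from h import *
print(to(.4765,.0565,.12,4),to(.4765,.0565,.038,4))"
```

```text
([-0.184, -0.925, -0.455], np.float64(-0.0218)) ([-0.184, -0.925, -0.045], np.float64(-0.0218))
```

>>> {"method": "apply_moves", "body": {"deltas": [[0.6, [0, 0, -0.2], 0], [0.6, [0, -0.05, -0.4], 0], [0.6, [-0.05, -0.25, -0.45], -0.005], [0.6, [-0.1, -0.49, -0.45], -0.015], [0.6, [-0.14, -0.7, -0.45], -0.022], [0.6, [-0.17, -0.86, -0.45], -0.022], [0.6, [-0.18, -0.925, -0.42], -0.022], [0.6, [-0.18, -0.925, -0.3], -0.022], [0.6, [-0.18, -0.925, -0.2], -0.022], [0.6, [-0.18, -0.925, -0.2], -0.022]]}}

```text
t: 9.75
eef_pos: [0.4736, 0.0566, 0.0663]
tool_rot: [-0.001, 0.681, 0.732, -0.002]
contact_force: [0.9, 0.4, -1.5]
gripper_width: 0.463
grasp_force: 46.1
```

```bash
python3 -c "
from h import *
o=bot.get_obs();print(o['eef_pos'],o['gripper_width'])
p=bot.read_camera('top');v=p['color'][220:330,240:470];cv2.imwrite('pics/t5.png',cv2.resize(v,None,fx=3.4,fy=3.4,interpolation=2)[:,:,::-1])
print(to(.4765,.0565,.040,4))"
```

```text
[0.47361172 0.05663154 0.06626256] 0.4628143247953454
([-0.003, 0.01, 0.137], np.float64(0.0003))
```

View pics/t5.png

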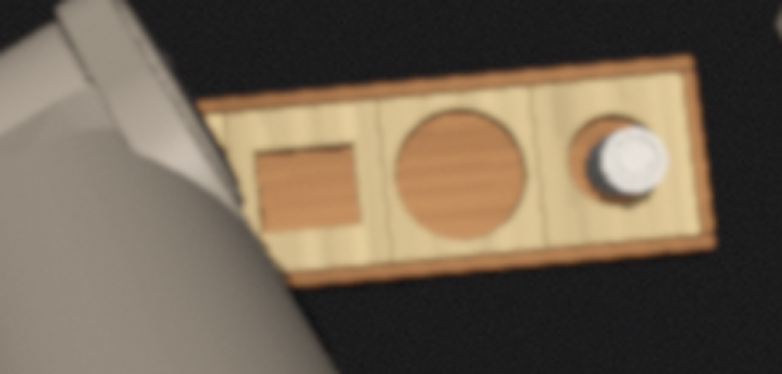

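The top view shows the small tin seated in the small round cut-out. I'll lower the large box.

>>> {"method": "apply_moves", "body": {"deltas": [[0.6, [0, 0.012, 0.06], 0], [0.6, [0, 0.012, 0.11], 0], [0.6, [0, 0.012, 0.13], 0], [0.6, [0, 0.012, 0.142], 0], [0.6, [0, 0.012, 0.147], 0], [0.6, [0, 0.012, 0.147], 0], [0.6, [0, 0.012, 0.147], 0]]}}

```text
t: 10.5
eef_pos: [0.4783, 0.0573, 0.039]
tool_rot: [0.0, 0.681, 0.732, 0.0]
contact_force: [0.4, 1.4, -1.7]
gripper_width: 0.461
grasp_force: 46.1
```

>>> {"method": "apply_moves", "body": {"deltas": [[0.6, [0, -0.006, 0.01], 0], [0.6, [0, -0.006, 0.013], 0], [0.6, [0, -0.006, 0.013], 0]]}}

```text
t: 10.8
eef_pos: [0.4776, 0.0573, 0.0373]
tool_rot: [0.001, 0.682, 0.732, 0.0]
contact_force: [-1.5, -1.6, 12.7]
gripper_width: 0.461
grasp_force: 47.9
```

>>> {"method": "apply_moves", "body": {"deltas": [[0.4, [0, 0, -0.01], 0], [0.2, [0, 0, -0.01], 0], [0.1, [0, 0, -0.01], 0], [0.1, [0, 0, -0.01], 0], [0.1, [0, 0, -0.1], 0], [0, [0, 0, -0.3], 0], [0, [0, 0, -0.5], 0], [0, [0.2, 0.1, -0.55], 0], [0, [0.4, 0.3, -0.55], 0], [0, [0.5, 0.5, -0.55], 0], [0, [0.6, 0.65, -0.55], 0], [0, [0.6, 0.65, -0.55], 0]]}}

```text
t: 12.0
eef_pos: [0.6008, 0.1904, 0.1459]
tool_rot: [-0.001, 0.681, 0.733, 0.002]
contact_force: [-0.6, 0.5, -0.0]
gripper_width: 0.999
grasp_force: 0.0
```

```bash
python3 -c "
from h import *
o=bot.get_obs();print(o['eef_pos'],o['t'])
p=bot.read_camera('wrist');T=wT(p);r=bot.look_for(p,'large_tin');print(r)
c,s,seed,v=topface(p,'large_tin',.07,T,None,40);print(c,s,seed)
cv2.imwrite('pics/w6.png',v[:,:,::-1])
print(to(*c,.036,4),to(.6421,.2364,.036,4))
"
```

```text
[0.60084643 0.19036608 0.14587256] 12.0
[{'point': [0.6427, 0.2416, 0.0698], 'confidence': 0.56}]
[0.6408 0.2353] [(54.5, -85.8), (54.7, 4.2)] (387, 172)
([0.233, 0.236, 0.546], np.float64(0.0002)) ([0.238, 0.243, 0.546], np.float64(0.0002))
```

View pics/w6.png

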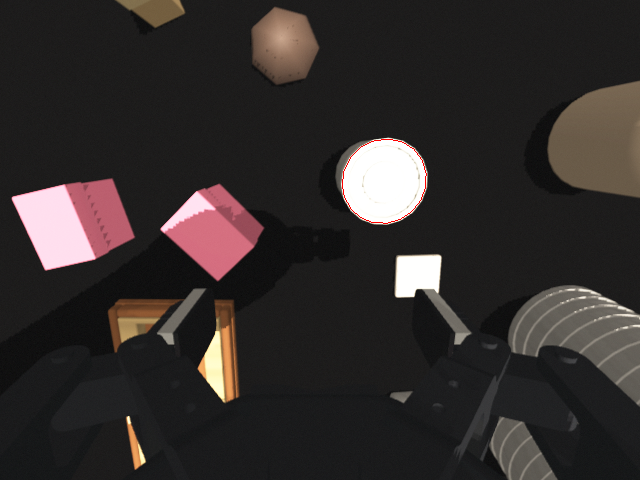

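The wrist view has the large closed tin at (385,181), with measured diameter 54.6 mm. There is about 45 mm of gap to the pink box, enough for the finger.

>>> {"method": "apply_moves", "body": {"deltas": [[0, [0.15, 0.15, 0.05], 0], [0, [0.235, 0.238, 0.15], 0], [0, [0.235, 0.238, 0.32], 0], [0, [0.235, 0.238, 0.45], 0], [0, [0.235, 0.238, 0.52], 0], [0, [0.235, 0.238, 0.55], 0], [0, [0.235, 0.238, 0.55], 0], [0.4, [0.235, 0.238, 0.55], 0], [0.5, [0.235, 0.238, 0.55], 0], [0.5, [0.235, 0.238, 0.55], 0], [0.5, [0.235, 0.238, 0.55], 0], [0.5, [0.235, 0.238, 0.55], 0]], "squeeze": 70}}

```text
t: 13.35
eef_pos: [0.6435, 0.237, 0.0382]
tool_rot: [0.001, 0.682, 0.732, 0.001]
contact_force: [0.1, -0.6, 6.5]
gripper_width: 0.634
grasp_force: 74.6
```

```bash
python3 -c "
from h import *
print(to(.4885,-.1155,.14,4))"
```

```text
([-1.703, -0.896, -0.513], np.float64(0.0002))
```

>>> {"method": "apply_moves", "body": {"deltas": [[0.5, [0, 0, -0.15], 0], [0.5, [0, 0, -0.35], 0], [0.5, [-0.05, -0.03, -0.5], 0], [0.5, [-0.2, -0.1, -0.55], 0], [0.5, [-0.4, -0.21, -0.55], 0], [0.5, [-0.6, -0.31, -0.55], 0], [0.5, [-0.8, -0.42, -0.55], 0], [0.5, [-1, -0.53, -0.55], 0]]}}

```text
t: 14.15
eef_pos: [0.5493, 0.0277, 0.1462]
tool_rot: [0.0, 0.681, 0.732, -0.0]
contact_force: [-0.1, -0.6, -3.2]
gripper_width: 0.636
grasp_force: 75.0
```

```bash
python3 -c "
from h import *
print(bot.get_obs()['gripper_width'],to(.4885,-.1155,.08,4))"
```

```text
0.6356618878723637 ([-0.692, -0.354, 0.331], np.float64(0.0002))
```

>>> {"method": "apply_moves", "body": {"deltas": [[0.5, [-0.2, -0.1, 0], 0], [0.5, [-0.4, -0.2, 0], 0], [0.5, [-0.58, -0.3, 0], 0], [0.5, [-0.68, -0.35, 0.05], 0], [0.5, [-0.69, -0.354, 0.2], 0], [0.5, [-0.69, -0.354, 0.3], 0], [0.5, [-0.69, -0.354, 0.3], 0]]}}

```text
t: 14.85
eef_pos: [0.4874, -0.1133, 0.084]
tool_rot: [-0.002, 0.682, 0.732, -0.001]
contact_force: [-0.3, 0.6, -3.0]
gripper_width: 0.636
grasp_force: 75.1
```

```bash
python3 -c "
from h import *
print(bot.get_obs()['eef_pos'],to(.4885,-.1155,.046,4))"
```

```text
[ 0.4873676  -0.11329453  0.0840424 ] ([-0.012, 0.006, 0.19], np.float64(0.0002))
```

>>> {"method": "apply_moves", "body": {"deltas": [[0.5, [-0.005, 0.006, 0.08], 0], [0.5, [-0.005, 0.006, 0.14], 0], [0.5, [-0.005, 0.006, 0.17], 0], [0.5, [-0.005, 0.006, 0.185], 0], [0.5, [-0.005, 0.006, 0.185], 0], [0.5, [-0.005, 0.006, 0.185], 0]]}}

```text
t: 15.45
eef_pos: [0.4915, -0.1142, 0.0496]
tool_rot: [0.0, 0.681, 0.732, 0.0]
contact_force: [0.1, 0.2, -3.2]
gripper_width: 0.638
grasp_force: 75.1
```

>>> {"method": "apply_moves", "body": {"deltas": [[0.5, [0, -0.012, 0.008], 0], [0.5, [0, -0.012, 0.016], 0], [0.5, [0, -0.012, 0.02], 0], [0.5, [0, -0.012, 0.02], 0]]}}

```text
t: 15.85
eef_pos: [0.4885, -0.1146, 0.0462]
tool_rot: [0.0, 0.682, 0.732, -0.0]
contact_force: [-5.9, -0.1, 11.1]
gripper_width: 0.635
grasp_force: 77.0
```

>>> {"method": "apply_moves", "body": {"deltas": [[0.3, [0, 0, -0.008], 0], [0.1, [0, 0, -0.008], 0], [0, [0, 0, -0.008], 0], [0, [0, 0, -0.02], 0], [0, [0, 0, -0.15], 0], [0, [0, 0, -0.35], 0], [0, [0.1, 0, -0.5], -0.02], [0, [0.35, 0, -0.5], -0.04], [0, [0.6, 0, -0.5], -0.064], [0, [0.8, 0, -0.5], -0.064], [0, [1, 0, -0.5], -0.064], [0, [1, 0, -0.5], -0.064]]}}

```text
t: 17.05
eef_pos: [0.474, 0.0915, 0.1459]
tool_rot: [-0.0, 0.518, 0.855, 0.002]
contact_force: [0.2, -0.1, -0.1]
gripper_width: 0.997
grasp_force: 0.0
```

```bash
python3 -c "
from h import *
print(bot.get_obs()['eef_pos'],to(.45,.31,.14,27))"
```

```text
[0.4740103  0.09152619 0.14590159] ([1.023, 0.4, 0.033], np.float64(0.0017))
```

>>> {"method": "apply_moves", "body": {"deltas": [[0, [0.22, 0.1, 0], 0], [0, [0.44, 0.2, 0], 0], [0, [0.66, 0.3, 0], 0], [0, [0.85, 0.4, 0], 0], [0, [0.95, 0.45, 0], 0], [0, [0.95, 0.45, 0], 0], [0, [0.95, 0.45, 0], 0]]}}

```text
t: 17.75
eef_pos: [0.468, 0.2947, 0.1448]
tool_rot: [0.0, 0.521, 0.853, -0.001]
contact_force: [-0.7, -0.5, 0.7]
gripper_width: 0.996
grasp_force: 0.0
```

```bash
python3 -c "
from h import *
o=bot.get_obs();print(o['eef_pos'],o['t'])
p=bot.read_camera('wrist');T=wT(p);r=bot.look_for(p,'small_box');print(r)
c,s,seed,v=topface(p,'small_box',.054,T,None,35);print(c,s,seed)
cv2.imwrite('pics/w7.png',v[:,:,::-1])
print(to(*c,.025,27),to(.4701,.3566,.025,27))
"
```

```text
[0.46801384 0.29467432 0.14475993] 17.75
[{'point': [0.4703, 0.3612, 0.0528], 'confidence': 0.94}]
[0.4715 0.357 ] [(37.3, -63.8), (27.9, 26.2)] (361, 157)
([0.278, 0.159, 0.599], np.float64(-0.0)) ([0.279, 0.151, 0.599], np.float64(-0.0))
```

View pics/w7.png

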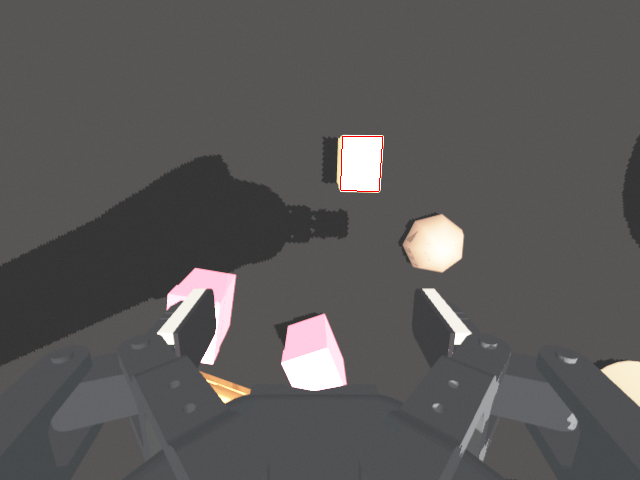

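The small box is outlined cleanly at (361,163), 28 x 37 mm at 26°. The stone at (434,243) is clear of the vertical descent.

>>> {"method": "apply_moves", "body": {"deltas": [[0.2, [0.18, 0.1, 0], 0], [0.2, [0.278, 0.156, 0.05], 0], [0.2, [0.278, 0.156, 0.2], 0], [0.2, [0.278, 0.156, 0.4], 0], [0.2, [0.278, 0.156, 0.52], 0], [0.2, [0.278, 0.156, 0.59], 0], [0.2, [0.278, 0.156, 0.6], 0], [0.6, [0.278, 0.156, 0.6], 0], [0.75, [0.278, 0.156, 0.6], 0], [0.75, [0.278, 0.156, 0.6], 0], [0.75, [0.278, 0.156, 0.6], 0], [0.75, [0.278, 0.156, 0.6], 0]], "squeeze": 30}}

```text
t: 19.1
eef_pos: [0.4713, 0.3597, 0.0266]
tool_rot: [0.001, 0.522, 0.853, 0.001]
contact_force: [0.1, -0.9, 6.8]
gripper_width: 0.321
grasp_force: 30.4
```

```bash
python3 -c "
from h import *
print(to(.4825,-.0293,.15,4))"
```

```text
([-1.756, -0.835, -0.619], np.float64(0.0642))
```

>>> {"method": "apply_moves", "body": {"deltas": [[0.75, [0, 0, -0.15], 0], [0.75, [0, 0, -0.35], 0], [0.75, [0, 0, -0.55], 0.01], [0.75, [-0.15, -0.07, -0.7], 0.03], [0.75, [-0.35, -0.16, -0.7], 0.05], [0.75, [-0.55, -0.26, -0.7], 0.064], [0.75, [-0.75, -0.36, -0.7], 0.064], [0.75, [-1, -0.47, -0.7], 0.064]]}}

```text
t: 19.9
eef_pos: [0.4772, 0.1417, 0.1657]
tool_rot: [0.0, 0.681, 0.732, 0.001]
contact_force: [1.0, -0.5, -0.9]
gripper_width: 0.325
grasp_force: 29.8
```

```bash
python3 -c "
from h import *
print(bot.get_obs()['gripper_width'],to(.4825,-.0275,.09,4))"
```

```text
0.32452308726444656 ([-0.846, -0.036, 0.378], np.float64(0.0005))
```

>>> {"method": "apply_moves", "body": {"deltas": [[0.75, [-0.2, -0.01, 0], 0], [0.75, [-0.45, -0.02, 0], 0], [0.75, [-0.68, -0.03, 0], 0], [0.75, [-0.81, -0.036, 0], 0], [0.75, [-0.82, -0.036, 0.15], 0], [0.75, [-0.82, -0.036, 0.3], 0], [0.75, [-0.82, -0.036, 0.38], 0], [0.75, [-0.82, -0.036, 0.38], 0]]}}

```text
t: 20.7
eef_pos: [0.4804, -0.0214, 0.0875]
tool_rot: [-0.002, 0.681, 0.732, -0.001]
contact_force: [-0.0, -0.1, -0.6]
gripper_width: 0.326
grasp_force: 29.9
```

```bash
python3 -c "
from h import *
print(bot.get_obs()['eef_pos'],to(.4825,-.0275,.0355,4))"
```

```text
[ 0.4803677  -0.02144558  0.08745662] ([-0.031, 0.01, 0.26], np.float64(0.0003))
```

>>> {"method": "apply_moves", "body": {"deltas": [[0.75, [-0.028, 0.005, 0.1], 0], [0.75, [-0.028, 0.005, 0.18], 0], [0.75, [-0.028, 0.005, 0.23], 0], [0.75, [-0.028, 0.005, 0.25], 0], [0.75, [-0.028, 0.005, 0.26], 0], [0.75, [-0.028, 0.005, 0.26], 0]]}}

```text
t: 21.3
eef_pos: [0.484, -0.0267, 0.0376]
tool_rot: [0.0, 0.681, 0.732, 0.0]
contact_force: [-0.8, -0.5, -1.7]
gripper_width: 0.32
grasp_force: 29.9
```

>>> {"method": "apply_moves", "body": {"deltas": [[0.75, [-0.003, -0.005, 0.008], 0], [0.75, [-0.003, -0.005, 0.014], 0], [0.75, [-0.003, -0.005, 0.014], 0], [0.75, [-0.003, -0.005, 0.014], 0]]}}

```text
t: 21.7
eef_pos: [0.4829, -0.0277, 0.0346]
tool_rot: [0.0, 0.682, 0.732, 0.0]
contact_force: [-0.1, -0.4, 2.7]
gripper_width: 0.325
grasp_force: 30.2
```

>>> {"method": "apply_moves", "body": {"deltas": [[0.5, [0, 0, -0.005], 0], [0.3, [0, 0, -0.005], 0], [0.2, [0, 0, -0.005], 0], [0.2, [0, 0, -0.02], 0], [0.2, [0, 0, -0.15], 0], [0.2, [0, 0, -0.35], 0], [0, [0, 0, -0.6], 0], [0, [-0.2, 0, -0.8], 0], [0, [-0.4, 0, -0.8], 0], [0, [-0.6, 0, -0.8], 0], [0, [-0.8, 0, -0.8], 0], [0, [-1, 0, -0.8], 0]]}}

```text
t: 22.9
eef_pos: [0.4966, -0.2287, 0.1947]
tool_rot: [0.0, 0.681, 0.732, 0.0]
contact_force: [1.3, -0.7, 0.5]
gripper_width: 1.002
grasp_force: 0.0
```

>>> {"method": "apply_moves", "body": {"deltas": [[0, [-0.25, 0, 0], 0], [0, [-0.5, 0, 0], 0], [0, [-0.75, 0, 0], 0], [0, [-1, 0, 0], 0], [0, [-1, 0, 0], 0], [0, [-1, 0, 0], 0]]}}

```text
t: 23.5
eef_pos: [0.5102, -0.4277, 0.1937]
tool_rot: [-0.001, 0.682, 0.731, 0.0]
contact_force: [1.2, 1.8, 0.7]
gripper_width: 0.998
grasp_force: 0.0
```

```bash
python3 -c "
from h import *
o=bot.get_obs();print(o['eef_pos'],o['t'])
p=bot.read_camera('top');v=p['color'][150:330,90:530];cv2.imwrite('pics/t8.png',cv2.resize(v,None,fx=1.8,fy=1.8,interpolation=2)[:,:,::-1])
s=bot.read_camera('side')
cv2.imwrite('pics/s8.png',cv2.resize(s['color'][150:310,230:450],None,fx=3.6,fy=3.6,interpolation=2)[:,:,::-1])
for n in['small_tin','large_tin','small_box','large_box','empty_tin','empty_box']:print(n,[(x['point'],round(x['confidence'],2)) for x in bot.look_for(p,n)][:2],[x['point'] for x in bot.look_for(s,n)][:2])
"
```

```text
[ 0.51022102 -0.42770711  0.19365483] 23.5
small_tin [([0.4935, -0.1981, 0.0639], 0.6)] [[0.4823, -0.1875, 0.0581]]
large_tin [([0.4867, -0.1117, 0.0763], 0.8)] [[0.4782, -0.0966, 0.0666]]
small_box [([0.477, -0.0258, 0.0597], 0.52)] [[0.4722, -0.0169, 0.0535], [0.4647, -0.1108, 0.0215]]
large_box [([0.4784, 0.0555, 0.0689], 0.71), ([0.5194, 0.1854, 0.0574], 0.7)] [[0.4084, 0.2133, 0.0511], [0.5141, 0.201, 0.0484]]
empty_tin [([0.6534, -0.0736, 0.0153], 0.65)] [[0.485, -0.1881, 0.0614], [0.6351, -0.057, 0.0481]]
empty_box [([0.6368, -0.2307, 0.0303], 0.9)] [[0.6264, -0.1958, 0.0381]]
```

View pics/t8.png

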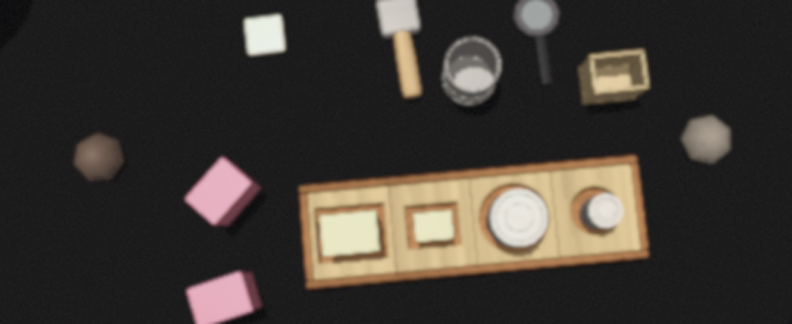

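View pics/s8.png

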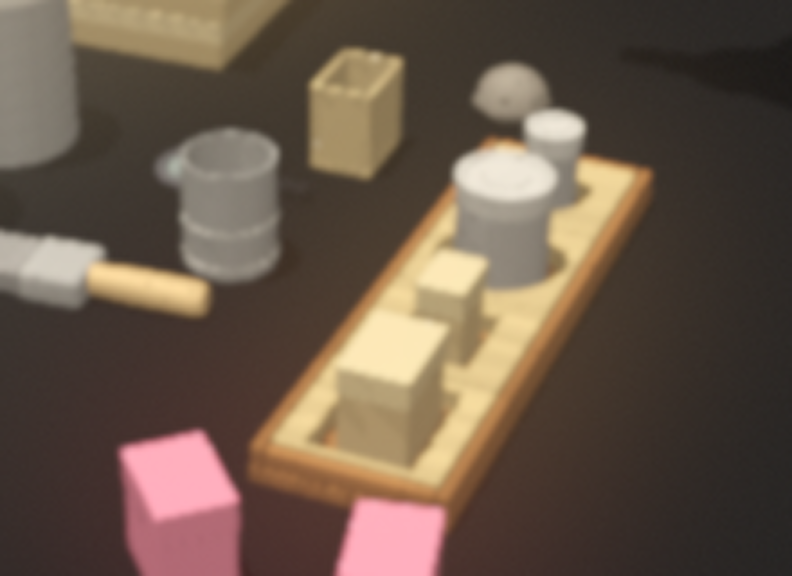

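All four samples stand upright inside their own cut-outs, at crop positions (350,233), (434,226), (518,217) and (604,211). The open tin and open box have not moved, and the gripper is clear.

```bash
python3 -c "
from station import bot
print(bot.hand_in())"
```

```text
the job is handed in; nothing more can be done
None
```

The job is handed in at about 24 s of the 99 s: the last pictures showed both tins and both boxes upright in their own cut-outs and the open tin and box where they started; hand-in gave no verdict.

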